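# Fetch the key and hold the strongbox unlocked

### The arm

A 6-joint arm with a two-finger parallel gripper is mounted at the origin on a cart in front of the work surface, level with it; the furniture and walls round the work are solid. World frame = base frame: x ahead of the robot, y to its left, z up, the work surface at z = 0. Lengths are in m, angles in degrees, forces in N, time in s.
With the tool pointing down it reaches from about 0.25 to 0.725 m from the base axis. Payload 9.7 kg.
Tool frame: the origin (TCP) lies at the centre of the arm's flange, where the gripper is bolted on; the fingertips stand 173 mm ahead of it and the grasp point (between the pads) lies 155 mm ahead of it; z points along the fingers, y is the line along which they close (so a half turn about z gives the same grasp; the last joint's range is limited). The gripper opens to 85 mm and grips with 20 to 120 N. Pads are 22 mm wide; open, the fingers measure 114 mm over their backs; the gripper's body (76 mm by 85 mm) begins 54 mm behind the grasp point. The pads swing forward as they close: fully open they stand 13 mm farther back than shut.
Start: joints at [-72.135, 4.979, 10.078, 95.1, 0, 90], TCP at [0.169, -0.523, 0.405] pointing down, gripper open.
Joint ranges: [-179.16, 179.16], [-48.56, 103.87], [-65.8, 70.77], [-126.05, 130.52], [-82.76, 87.17], [-180, 180]. Speed limits (degrees/s): [127.2, 127.2, 147.25, 180, 180, 180].

### API

Orientations are given as [roll, pitch, yaw] about the fixed x, y, z axes, in that order (R = Rz(yaw) Ry(pitch) Rx(roll)).
In Python, from workcell import monitor, camera, get_calibration, bot gives the robot as it stands.
- The arm moves only by the tool carry_out, never from a script. Its argument "targets" is text: rows parted by semicolons, each of 7 numbers parted by spaces: the shift along the tool's x, y, z in units of 0.04 m (1.0 is 0.04 m), then the turn, a rotation vector about the tool's x, y, z in units of 0.1 rad (1.0 is 0.1 rad), then the opening, from -1 (shut) to 1 (fully open), so that 0 is half open. A call has exactly 8 rows; each row shifts and turns the commanded pose from where the row before left it, along the tool's axes as they then stand; what a row does not reach is not made up. A row lasts 1/12 s, in which the tool goes at most 41.7 mm and 7.16 degrees, less where a joint would pass 70% of its speed; a pose out of reach is approached as far as the arm can. A call with a number of a shift or a turn outside -1 to 1 is refused whole. A call with a gripper value outside its range is refused whole. The fingers move at their own pace and stop on an object; "newtons" is the grip in N (left out, the last holds). Time passes only in rows, so rows that do not move let the fingers close, or fill a call up. It gives the time, the measured TCP pose, the force, the opening and the grip force at its end, in the units of the state.
- monitor.get_obs(): the state, without advancing time (a new reading comes with each control period).
- camera(name): name is "scene" or "top" or "wrist"; returns the picture (420x560x3 uint8, red, green, blue); there is no depth.
- get_calibration(name): a dict with "fx", "fy", "cx", "cy" (pixels), "D" ([k1, k2, p1, p2, k3] as OpenCV has them; the pictures are not rectified), "view" (4x4, takes a point from world to camera coordinates). Camera axes: x right, y down, z forward; pixel columns grow to the right and rows downward; lengths in m; the calibration is good to about 2 mm. A picture is of the moment at which its call begins: read the wrist's pose just before it. get_calibration takes no time and is no camera call; for the wrist camera it gives the pose at the moment of the call.
- bot.job_done(): hands the job in; it is judged then, once.
The state is a dict: "time": time; "q": joint angles; "qd": joint speeds; "joint_efforts": joint torques, N m; "ee_pos": TCP position; "tcp_rot": TCP orientation; "wrist_force": force on the tool from outside, world axes, zero at the start; "torque": the same for the moment, N m; "opening": finger opening in m; "grasp_force": force on a finger pad.
Only numpy, scipy, OpenCV 4.12 (cv2) and the standard library are available. Lean on these libraries where they do the work, as an engineer would, in place of code of your own. Each camera call takes 0.05 s, during which the arm holds its last target. There are 200 camera calls.

### The job

Swing the little key cabinet's door wide open by its pull, lift the key out of the holder on the inside of the door without dropping it, and push it fully home into the lock on top of the strongbox (its pins are sticky, so wiggle it if it catches). Then turn it a quarter turn clockwise (seen from above) up to the stop and finish while still gripping the key and holding it turned: the lock is sprung and would turn back. Leave the mug, tape roll and teaspoon where they are.

Things in the scene. Friction and masses are not known exactly. Their poses are not given: they have to be found in the camera images.
- cabinet: Grey key cabinet, fixed on the worktop, 90 deep x 160 wide x 150 mm tall. Origin: centre of its underside; its -x face is the front with the door, y along its width, z up.
- key_door (a joint): Angle of the cabinet door (rad): 0 shut, grows as the door swings out toward the cabinet's -x, stop at 2.0. It turns counter-clockwise seen from above; the hinge is the upright line at the -y edge of the front (hinge). It stays where it is left; moving it takes about 1 N at the pull.
- hinge (a point): Point on the door's hinge line at the height of the worktop; axes turn with the door: y runs along the door from hinge to free edge, -x is outward from its outer face, z up. Door panel 10 mm thick (x -5 to +5 mm), 154 mm wide, from 12 to 146 mm high.
- handle (a point): Grip point of the door's pull, 122 mm above the worktop, 132 mm along the door from the hinge line and 41 mm outside it. The pull is an L-shaped round steel bar 10 mm thick: it leaves the door at height 92 mm and turns up, its upright free end reaching to 142 mm, so it can be pinched from above. Axes as hinge.
- key: Steel key with a black plastic head, 77 mm long, about 40 g, upright, blade down. Origin: the blade's tip; z up along the key, x along the blade's width, y through its thickness. Blade 14 x 5 mm, 31 mm long, its last 7 mm a V point; shoulder 22 x 10 mm at 31 to 37 mm; neck to 45 mm; head 30 (x) x 10 (y) mm at 45 to 77 mm. Works either way round in the lock.
- key_head (a point): Middle of the key's head, 61 mm above its tip: pinch the flat faces here, across y. Axes as key.
- holder (a point): Top of the black socket block on the door's inner face, at the middle of its 17 x 8 mm slot, 90 mm above the worktop: 85 mm along the door from the hinge line, 31 mm inside it (26 mm from the inner face). Axes as hinge. At the start the key stands in it on its shoulder, its y axis along the door's y; it swings out with the door and is then lifted straight up.
- strongbox: Dark steel box, fixed on the worktop, 120 (x) x 170 (y) x 86 mm, with a steel lock case 8 mm high on top of it. Origin: centre of its underside.
- keyway (a point): Centre of the keyway's mouth on top of the brass plug, 90 mm above the worktop; a brass ring round it, 30 mm inside and 45 mm outside diameter, stands 5 mm higher. x along the slot, z up; axes turn with the plug. Slot 15.6 x 6.6 mm, mouth bevelled 3 mm. Fully home, the key's shoulder rests on the plug, its tip 31 mm below this point. Two sticky pins, 12 and 20 mm deep, yield at 3 to 16 N of push, less when wiggled.
- plug (a joint): Angle of the lock plug (rad): 0 at rest, grows clockwise seen from above, stop at 1.65; a quarter turn is 1.57. A spring turns it back with about 0.02 N m at rest and 0.07 N m at the stop. The key has about 0.12 rad of play in the slot, so the hand turns that much further. Turning it draws back the bolt on the box.
- mug: Striped mug, 101 mm tall, bystander. Origin: centre of its underside.
- tape_roll: Roll of tape, 96 mm across, 25 mm tall, lying flat, bystander. Origin: centre of its underside.
- teaspoon: Teaspoon, 132 mm long, bystander. Origin: centre of its underside.

How it is judged (in metres and radians):
On the way, in this order (a step that is already met when the one before it is completed fails the run):
1. the cabinet door is swung wide open (more than 1.2 rad) (value of joint key_door above 1.2 rad), for 0.2 s.
2. the key is lifted out of its holder (height (world z) of key above 0.1 m and contact force between the fingers and key above 1 N), for 0.2 s.
3. the key is fully home in the lock (z of key in the frame of keyway below -0.028 m and horizontal distance between key and keyway below 0.005 m), for 0.2 s.
4. the key is turned a quarter turn clockwise (value of joint plug above 1.4 rad), for 0.3 s.
At the end, for the whole second after the job is handed in: The key is fully home in the lock (tip more than 28 mm below the keyway's mouth, within 5 mm of its axis, upright within 0.12 rad), the plug is held turned by more than 1.4 rad and the fingers still grip the key (all of step 3 and value of joint plug above 1.4 rad and angle between key's own z axis and vertical below 0.12 rad and contact force between the fingers and key above 2 N); the arm keeps its last pose, push and grip.
It fails at once if a bystander (mug, tape roll or teaspoon) is moved by more than 40 mm (distance of any of mug, tape_roll, teaspoon from where it was at the start of the episode above 0.04 m).
It fails at once if the key is dropped on the worktop (height (world z) of key below 0.03 m).
It also fails if it takes over 64 s, if anything falls off the work surface, if the arm or the gripper's body presses on something with over 40 N, if the wrist force passes 120 N, or if a joint passes its speed limit or range.

## Working session

There is one attempt and no reset: what is moved stays moved. The work goes in short steps, Python scripts to look and compute and a tool call to move; the robot and the scene stay as the last step left them, time stands still between calls to the robot, and variables do not carry over. Pictures are saved under pics/ and viewed, at most 10 in all, crops included, and the job is handed in when it is done.

Besides the shell and the picture viewer there is one more tool, called after "Call:" by a JSON object that holds its "name" and its "arguments". carry_out: Moves the arm, as the interface text tells. Shifts and turns lie within -1 to 1; 1 stands for 0.04 m of shift or 0.1 rad of turn. Its arguments: {"type":"object","properties":{"targets":{"type":"string"},"newtons":{"type":"number"}},"required":["targets"]}

```bash
mkdir -p pics
python3 - <<'E'
from workcell import monitor,camera,get_calibration
import cv2,json
o=monitor.get_obs();print(o)
for n in("scene","top"):
    im=camera(n);cv2.imwrite(f"pics/{n}0.png",cv2.resize(im[:,:,::-1],(784,588),interpolation=cv2.INTER_CUBIC))
    cv2.imwrite(f"pics/{n}0_raw.png",im[:,:,::-1])
    c=get_calibration(n);print(n,c)
E
```

```text
{'time': 0.0, 'q': array([-7.21361127e+01,  5.01044295e+00,  1.00345976e+01,  9.50989599e+01,
        6.99949167e-04,  8.99989650e+01]), 'qd': array([-0.06516487,  0.0808485 ,  0.05984927,  0.04389881,  0.03940058,
       -0.02538448]), 'joint_efforts': array([ 2.80553017e-03, -5.20398545e+01,  4.64790058e+01,  1.68541790e-02,
       -1.19204374e-04,  5.59300258e-05]), 'ee_pos': array([ 0.16871799, -0.52348439,  0.40399051]), 'tcp_rot': array([-1.79925195e+02, -7.01299808e-04,  1.78649213e+01]), 'wrist_force': array([ 0.19150659,  0.34986657, -0.27878887]), 'torque': array([-0.00731848,  0.01940188,  0.03702873]), 'grasp_force': 0.0, 'opening': 0.08531697590739994}
scene {'fx': 499.874250913724, 'fy': 499.874250913724, 'cx': 271.78453150889754, 'cy': 211.99894091345521, 'D': array([-0.03080575,  0.        ,  0.        ,  0.        ,  0.        ]), 'view': array([[-0.84389584, -0.53644266, -0.00831196,  0.37466   ],
       [-0.40687642,  0.6500156 , -0.64181874,  0.36759373],
       [ 0.34970185, -0.53824622, -0.76681133,  1.00479439],
       [ 0.        ,  0.        ,  0.        ,  1.        ]])}
top {'fx': 394.1960323033846, 'fy': 394.1960323033846, 'cx': 272.67382393325613, 'cy': 208.3567381289019, 'D': array([0.01414481, 0.        , 0.        , 0.        , 0.        ]), 'view': array([[ 0.00766269, -0.99990292, -0.01163794, -0.11007901],
       [-0.99298507, -0.00623539, -0.11807526,  0.53890566],
       [ 0.11799123,  0.01246107, -0.99293645,  1.09837309],
       [ 0.        ,  0.        ,  0.        ,  1.        ]])}
```

View pics/scene0.png

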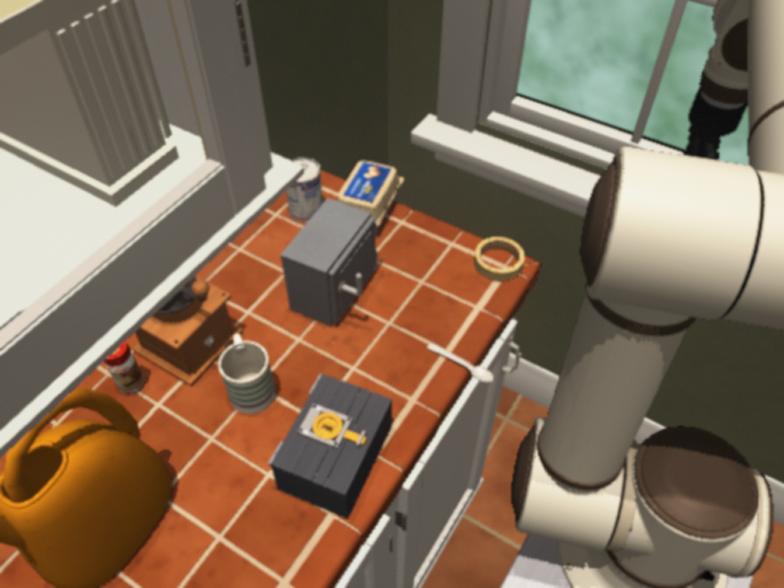

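View pics/top0.png

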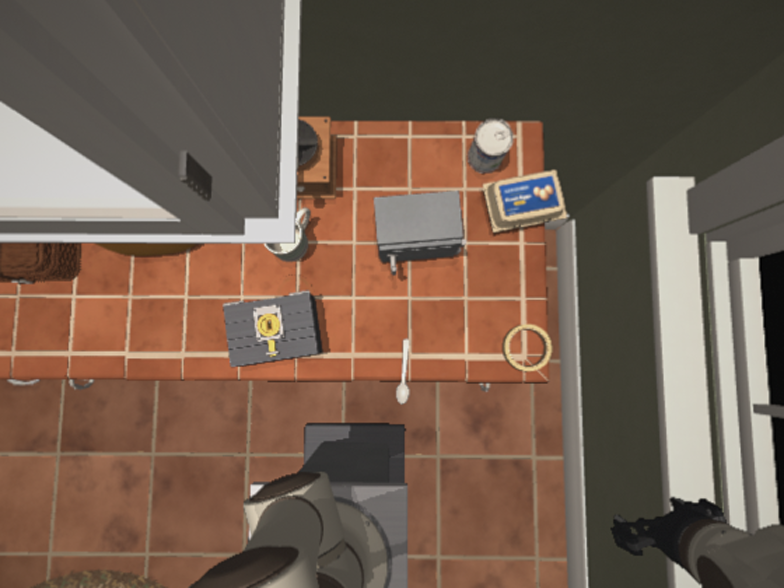

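Run:
```python
import cv2,numpy as np
t=cv2.imread("pics/top0_raw.png");s=cv2.imread("pics/scene0_raw.png")
r=lambda a,k:cv2.resize(a,None,fx=k,fy=k,interpolation=cv2.INTER_CUBIC)
cv2.imwrite("pics/c1.png",r(t[130:265,155:335],4.4))   # x0=155,y0=130
a=r(s[135:243,190:290],4);b=r(s[265:373,190:290],4)   
cv2.imwrite("pics/c2.png",np.hstack([a,b]))
```

```text
(no output)
```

View pics/c1.png

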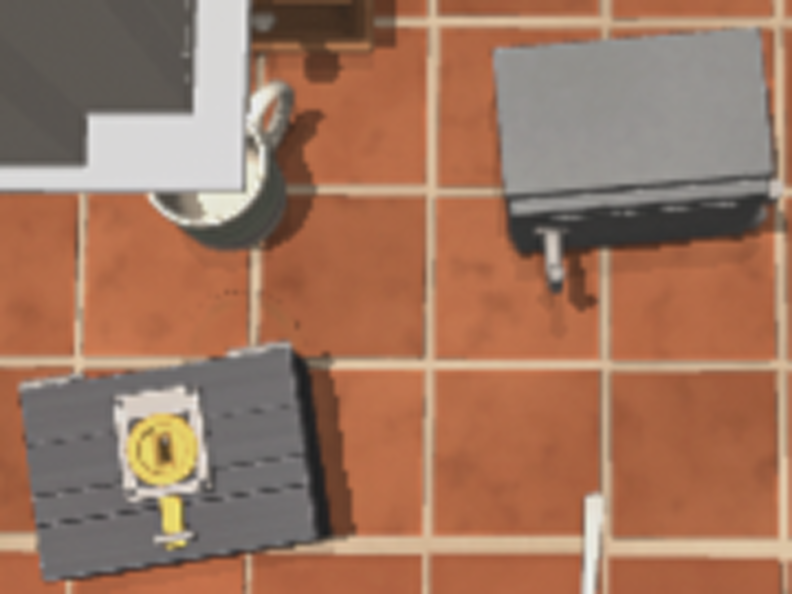

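View pics/c2.png

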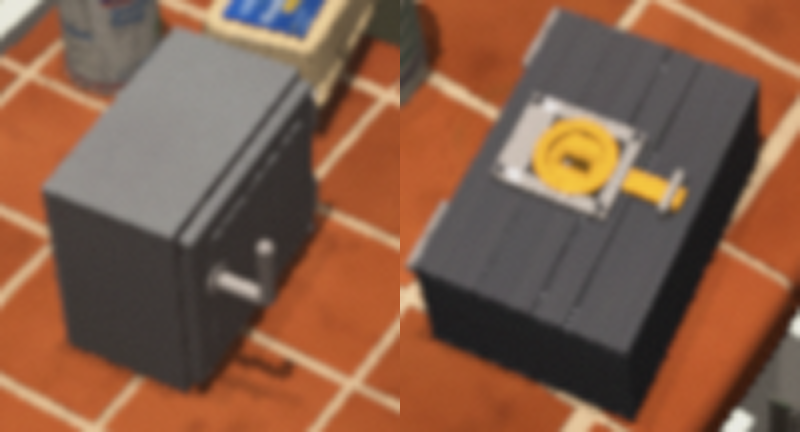

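```bash
cat > h.py <<'E'
import cv2,numpy as np
from workcell import get_calibration
from scipy.optimize import least_squares
def proj(P,c):
    V=c["view"];K=np.array([[c["fx"],0,c["cx"]],[0,c["fy"],c["cy"]],[0,0,1]])
    return cv2.projectPoints(np.atleast_2d(P).astype(float),cv2.Rodrigues(V[:3,:3])[0],V[:3,3],K,c["D"])[0][:,0]
def plane(px,c,z):
    K=np.array([[c["fx"],0,c["cx"]],[0,c["fy"],c["cy"]],[0,0,1]])
    u=cv2.undistortPoints(np.atleast_2d(px).astype(float)[:,None],K,c["D"])[:,0]
    R=c["view"][:3,:3];C=-R.T@c["view"][:3,3];d=np.c_[u,np.ones(len(u))]@R
    return C+d*((z-C[2])/d[:,2])[:,None]
def xf(p,L):
    a=p[2];L=np.atleast_2d(L);c,s=np.cos(a),np.sin(a)
    return np.c_[p[0]+c*L[:,0]-s*L[:,1],p[1]+s*L[:,0]+c*L[:,1],L[:,2]]
def fit(L,obs,p0):
    f=lambda p:np.concatenate([(proj(xf(p,L),c)-o).ravel() for c,o in obs])
    return least_squares(f,p0,loss="soft_l1")
E
python3 - <<'E'
from h import *
T=get_calibration("top");S=get_calibration("scene")
c1=lambda a:np.array(a)/4.4+[155,130]-.4
c2=lambda a:np.array(a)/4.0+[190,135]-.4
c3=lambda a:(np.array(a)-[400,0])/4.0+[190,265]-.4
q=lambda h,w,z:np.array([[h,w,z],[h,-w,z],[-h,-w,z],[-h,w,z]])
r=fit(q(.045,.08,.15),[(T,c1([(497,48),(757,28),(772,178),(510,196)])),(S,c2([(45,190),(175,30),(300,75),(180,240)]))],[.55,-.2,0])
print("cab",r.x,np.degrees(r.x[2]),r.fun.round(1))
cab=r.x
for w in(0,):
  L=[[-.091,.055,.142],[-.091,.055,.092],[-.055,-.077,.146],[-.055,.077,.146]]
  print("pred handle top/bot, door front c1",((proj(xf(cab,L),T)-[155,130]+.4)*4.4).round(), "c2",((proj(xf(cab,L),S)-[190,135]+.4)*4).round())
print("handle",xf(cab,[-.091,.055,.122]),"hinge",xf(cab,[-.05,-.077,0]))
r=fit(q(.06,.085,.086),[(T,c1([(20,385),(290,345),(325,538),(45,580)])),(S,c3([(555,10),(757,80),(628,352),(413,265)]))],[.4,0,0])
print("box",r.x,np.degrees(r.x[2]),r.fun.round(1))
print("ring",plane(c1([163,450]),T,.095),plane(c3([576,157]),S,.095))
print("spoon",plane([[290.5,243],[287,284]],T,.005),"roll",plane([377,249],T,.01),"mug",plane([206,175],T,.06))
for c in(T,S):print(-c["view"][:3,:3].T@c["view"][:3,3])
E
```

```text
cab [ 0.66340448 -0.17325197  0.0996723 ] 5.710802087406704 [-1.5  1.5  0.4  0.3  0.7 -0.1 -1.3  1.5 -0.7 -0.3  0.1 -1.3  0.2 -1.8
 -1.4 -0.3]
pred handle top/bot, door front c1 [[554. 278.]
 [553. 291.]
 [771. 196.]
 [511. 220.]] c2 [[265. 245.]
 [268. 301.]
 [313.  80.]
 [192. 246.]]
handle [[ 0.56738323 -0.12758011  0.122     ]] hinge [[ 0.62131471 -0.25484517  0.        ]]
box [0.46100243 0.10692602 0.13914077] 7.972178892464526 [  1.   -0.5   1.6   0.4  -1.2   0.4  -0.3  -0.8 -36.7  61.  -48.5 -20.3
  33.2 -69.3  51.9  20.3]
ring [[0.46705197 0.11025882 0.095     ]] [[0.4653718  0.11230579 0.095     ]]
spoon [[ 0.44191606 -0.15847351  0.005     ]
 [ 0.3248221  -0.14870354  0.005     ]] roll [[ 0.42649627 -0.40666533  0.01      ]] mug [[0.62995806 0.08240919 0.06      ]]
[ 0.40637038 -0.12039495  1.15296501]
[0.11436078 0.50286873 1.00953042]
```

The top picture shows the box and lock (270,325), cabinet (420,225) with its pull (394,265), mug (288,240), spoon (404,370) and tape roll (527,347). The scene picture agrees, and the fitted cabinet predicts the pull within 2 mm. I'll move to above the pull.

Call:
{"name": "carry_out", "arguments": {"targets": "0.4 -0.2 0 0 0 0 1;0.8 -0.4 0 0 0 0 1;0.8 -0.4 0 0 0 0 1;0.8 -0.4 0 0 0 0 1;0.8 -0.4 0 0 0 0 1;0.8 -0.4 0 0 0 0 1;0.8 -0.4 0 0 0 0 1;0.8 -0.4 0 0 0 0 1", "newtons": 40}}

```text
time: 0.77
ee_pos: [0.3612, -0.3342, 0.4045]
tcp_rot: [-180.0, 0.0, 17.9]
wrist_force: [0.6, 0.0, 0.7]
opening: 0.0858
grasp_force: 0.0
```

Call:
{"name": "carry_out", "arguments": {"targets": "0.8 -0.4 0 0 0 0 1;0.8 -0.4 0 0 0 0 1;0.8 -0.4 0 0 0 0 1;0.8 -0.4 0 0 0 0 1;0.8 -0.4 0 0 0 0 1;0.5 -0.3 0 0 0 0.6 1;0 0 0 0 0 0.8 1;0 0 0 0 0 0.7 1"}}

```text
time: 1.43
ee_pos: [0.5044, -0.1915, 0.4039]
tcp_rot: [-180.0, 0.1, 5.8]
wrist_force: [0.1, -0.2, 0.1]
opening: 0.0855
grasp_force: 0.0
```

```bash
cat >> h.py <<'E'
from workcell import monitor,camera
from scipy.spatial.transform import Rotation as Ro
def togo(g,yaw,o=None):
    "units from the measured pose to grasp point g, tool down, heading yaw(deg)"
    o=o or monitor.get_obs();R=Ro.from_euler("xyz",o["tcp_rot"],degrees=True)
    G=Ro.from_euler("xyz",[180,0,yaw],degrees=True)
    d=R.inv().apply(np.array(g)+[0,0,.155]-o["ee_pos"])/.04
    print("shift",d.round(2),"turn",((R.inv()*G).as_rotvec()/.1).round(2))
def state():
    o=monitor.get_obs();print("t",round(o["time"],2),"grasp pt",(o["ee_pos"]+Ro.from_euler("xyz",o["tcp_rot"],degrees=True).apply([0,0,.155])).round(4),o["tcp_rot"].round(2),"q",o["q"].round(1),"F",o["wrist_force"].round(1),"T",o["torque"].round(2),"op",round(o["opening"],4),"gf",round(o["grasp_force"],1))
    return o
def snap(n,f,crop=None,k=1.4):
    im=camera(n)[:,:,::-1];cv2.imwrite(f.replace(".png","_raw.png"),im)
    if crop:x,y,w,h=crop;im=im[y:y+h,x:x+w]
    cv2.imwrite(f,cv2.resize(im,None,fx=k,fy=k,interpolation=cv2.INTER_CUBIC))
E
python3 - <<'E'
from h import *
T=get_calibration("top");S=get_calibration("scene")
c1=lambda a:np.array(a)/4.4+[155,130]-.4
c3=lambda a:(np.array(a)-[400,0])/4.0+[190,265]-.4
q=lambda h,w,z:np.array([[h,w,z],[h,-w,z],[-h,-w,z],[-h,w,z]])
r=fit(q(.06,.085,.086),[(T,c1([(20,385),(290,345),(325,538),(45,580)])),(S,c3([(413,265),(555,10),(757,80),(628,352)]))],[.4,0,0])
print("box",r.x,np.degrees(r.x[2]),r.fun.round(1))
state();togo([.567,-.1275,.122],5.7)
c=get_calibration("wrist");import json
snap("wrist","pics/w1.png");print(c["fx"],c["cx"],c["cy"],c["D"],"cam",-c["view"][:3,:3].T@c["view"][:3,3],c["view"][:3,:3].round(3))
print(proj([[.567,-.1275,.142]],c)*1.4)
E
```

```text
box [0.45938395 0.10932876 0.17118401] 9.8081212226917 [-0.5  1.2 -0.1  0.1 -1.6 -0.1 -0.4  0.7 -0.6 -0.1  0.5 -1.4  0.2 -1.3
 -0.2 -0.4]
t 1.43 grasp pt [ 0.5042 -0.1914  0.2489] [-1.7996e+02  7.0000e-02  5.7600e+00] q [-20.8   3.6   8.5  95.    0.  153.4] F [ 0.1 -0.2  0.1] T [ 0.02  0.02 -0.05] op 0.0855 gf 0.0
shift [ 1.72 -1.43  3.17] turn [-0.01  0.01  0.01]
337.68243597535576 279.9621647858106 208.52759281300672 [-0.04880439  0.          0.          0.          0.        ] cam [ 0.58326849 -0.18253881  0.37376926] [[ 0.102 -0.995  0.   ]
 [-0.946 -0.097  0.309]
 [-0.307 -0.031 -0.951]]
[[273.52503751 162.95774059]]
```

View pics/w1.png

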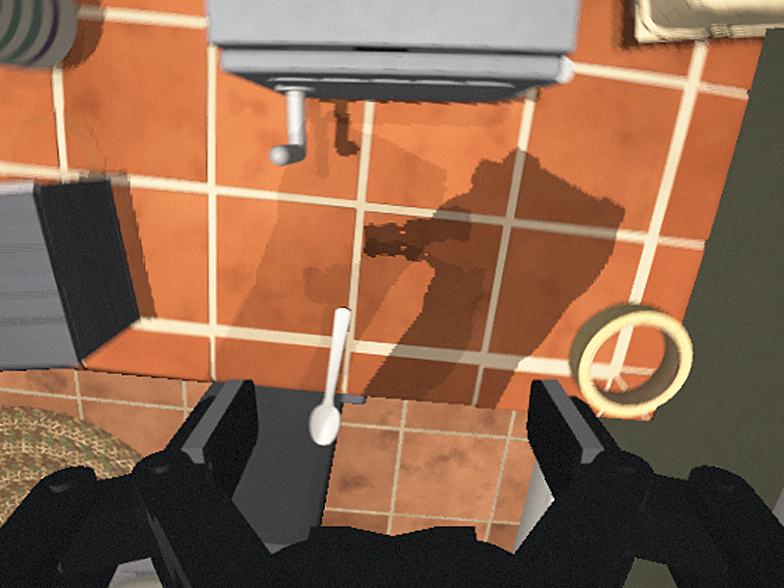

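Run:
```python
from h import *
c=get_calibration("wrist")
w=lambda a:np.array(a)/1.4
print("handle",plane(w([281,154]),c,.142))
e=plane(w([[210,39],[580,47]]),c,.150);d=e[0]-e[1];print("edge",e,np.degrees(np.arctan2(-d[0],d[1])))
print("hinge knob",plane(w([567,70]),c,.146))
```

```text
handle [[ 0.57141694 -0.13182198  0.142     ]]
edge [[ 0.61751987 -0.10117065  0.15      ]
 [ 0.62980223 -0.26110713  0.15      ]] 4.391421255636878
hinge knob [[ 0.62062182 -0.25851541  0.146     ]]
```

Call:
{"name": "carry_out", "arguments": {"targets": "0.6 -0.4 0 0 0 0.23 0;0.6 -0.5 0 0 0 0 0;0.6 -0.4 0 0 0 0 0;0 0 0.6 0 0 0 0;0 0 0.8 0 0 0 0;0 0 0.8 0 0 0 0;0 0 0.8 0 0 0 0;0 0 0.15 0 0 0 0"}}

```text
time: 2.15
ee_pos: [0.5694, -0.1347, 0.2727]
tcp_rot: [-179.9, 0.4, 4.6]
wrist_force: [-0.4, -0.1, -1.3]
opening: 0.0429
grasp_force: 0.0
```

Call:
{"name": "carry_out", "arguments": {"targets": "0 0 0 0 0 0 -1;0 0 0 0 0 0 -1;0 0 0 0 0 0 -1;0 0 0 0 0 0 -1;0 0 0 0 0 0 -1;0 0 0 0 0 0 -1;0 0 0 0 0 0 -1;0 0 0 0 0 0 -1"}}

```text
time: 2.82
ee_pos: [0.5696, -0.1314, 0.2799]
tcp_rot: [-179.4, 0.2, 4.8]
wrist_force: [-11.4, 28.3, 0.2]
opening: 0.0088
grasp_force: 39.6
```

Run:
```python
from h import *
state()
# arc rows: handle about hinge, per 0.1 rad, in tool axes
r=np.array([.132,.041]) 
print("chord per .1 rad (units)",2*np.sin(.05)*np.hypot(*r)/.04)
# tool: y=-door y, x=+door inward normal; handle rel hinge in tool axes: x=-.041,y=-.132
p=np.array([-.041,-.132]);a=.1
# yaw grows by a => door turns ccw; next pos in current tool axes (y right-handed with z down => ccw from above is -z turn)
c,s=np.cos(a),np.sin(a);R=np.array([[c,s],[-s,c]]) 
print("step",(R@p-p)/.04)
```

```text
t 2.82 grasp pt [ 0.569 -0.13   0.125] [-1.7944e+02  1.5000e-01  4.7500e+00] q [-13.1   9.2   1.   82.1   0.5 162.2] F [-11.4  28.3   0.2] T [5.28 2.31 0.05] op 0.0088 gf 39.6
chord per .1 rad (units) 0.34540813243776874
step [-0.32432954  0.11881551]
```

Call:
{"name": "carry_out", "arguments": {"targets": "-0.16 -0.04 0 0 0 -0.5 -1;-0.16 0.03 0 0 0 -0.5 -1;-0.16 0.055 0 0 0 -0.5 -1;-0.16 0.055 0 0 0 -0.5 -1;-0.16 0.055 0 0 0 -0.5 -1;-0.16 0.055 0 0 0 -0.5 -1;-0.16 0.055 0 0 0 -0.5 -1;-0.16 0.055 0 0 0 -0.5 -1"}}

```text
time: 3.48
ee_pos: [0.5249, -0.1595, 0.2799]
tcp_rot: [-179.9, -0.0, 27.6]
wrist_force: [-3.5, 4.4, -7.6]
opening: 0.0086
grasp_force: 39.4
```

Run:
```python
from h import *
state()
```

```text
t 3.48 grasp pt [ 0.5248 -0.1593  0.1249] [-179.92   -0.     27.62] q [-1.690e+01  4.200e+00 -4.600e+00  8.130e+01  1.000e-01  1.355e+02] F [-3.5  4.4 -7.6] T [ 0.74  0.63 -0.03] op 0.0086 gf 39.4
```

Call:
{"name": "carry_out", "arguments": {"targets": "-0.32 0.12 0 0 0 -1 -1;-0.32 0.12 0 0 0 -1 -1;-0.32 0.12 0 0 0 -1 -1;-0.32 0.12 0 0 0 -1 -1;-0.32 0.12 0 0 0 -1 -1;-0.32 0.12 0 0 0 -1 -1;-0.32 0.12 0 0 0 -1 -1;-0.32 0.12 0 0 0 -1 -1"}}

```text
time: 4.15
ee_pos: [0.4846, -0.2592, 0.28]
tcp_rot: [-179.9, 0.0, 73.6]
wrist_force: [-2.9, 1.1, -8.4]
opening: 0.0088
grasp_force: 39.5
```

Call:
{"name": "carry_out", "arguments": {"targets": "-0.32 0.12 0 0 0 -1 -1;-0.32 0.12 0 0 0 -1 -1;-0.32 0.12 0 0 0 -1 -1;-0.16 0.055 0 0 0 -0.5 -1;0 0 0 0 0 0 -1;0 0 0 0 0 0 -1;0 0 0 0 0 0 -1;0 0 0 0 0 0 -1"}}

```text
time: 4.82
ee_pos: [0.4938, -0.306, 0.2799]
tcp_rot: [-179.9, 0.1, 93.3]
wrist_force: [-8.1, -4.0, -5.5]
opening: 0.0087
grasp_force: 39.8
```

Run:
```python
from h import *
state()
```

```text
t 4.82 grasp pt [ 0.4935 -0.3062  0.1249] [-1.7987e+02  8.0000e-02  9.3270e+01] q [-31.8   8.6   0.2  81.7  -0.1  55. ] F [-8.1 -4.  -5.5] T [-0.68  1.47  0.03] op 0.0087 gf 39.8
```

Call:
{"name": "carry_out", "arguments": {"targets": "0 0 0 0 0 0 0;0 0 0 0 0 0 0;0 0 0 0 0 0 0;0 0 -0.3 0 0 0 0;0 0 -0.6 0 0 0 0;0 0 -0.8 0 0 0 0;0 0 -0.5 0 0 0 0;0 0 0 0 0 0 0"}}

```text
time: 5.48
ee_pos: [0.4949, -0.3052, 0.3735]
tcp_rot: [179.6, 0.3, 93.3]
wrist_force: [1.2, -0.7, 0.7]
opening: 0.0428
grasp_force: 0.0
```

Run:
```python
from h import *
state();togo([.5354,-.2323,.120],93.2)
c=get_calibration("wrist")
snap("wrist","pics/w2.png")
np.save("w2view.npy",c["view"])
print(proj([[.5354,-.2323,.136]],c)*1.4,-c["view"][:3,:3].T@c["view"][:3,3])
```

```text
t 5.48 grasp pt [ 0.4961 -0.3059  0.2185] [179.59   0.28  93.34] q [-31.7   8.5  10.5  91.5   0.   55. ] F [ 1.2 -0.7  0.7] T [-0.07 -0.05 -0.03] op 0.0428 gf 0.0
shift [1.77 1.1  2.46] turn [0.07 0.05 0.02]
[[491.76260184 160.23564039]] [ 0.49076627 -0.22544773  0.3430888 ]
```

View pics/w2.png

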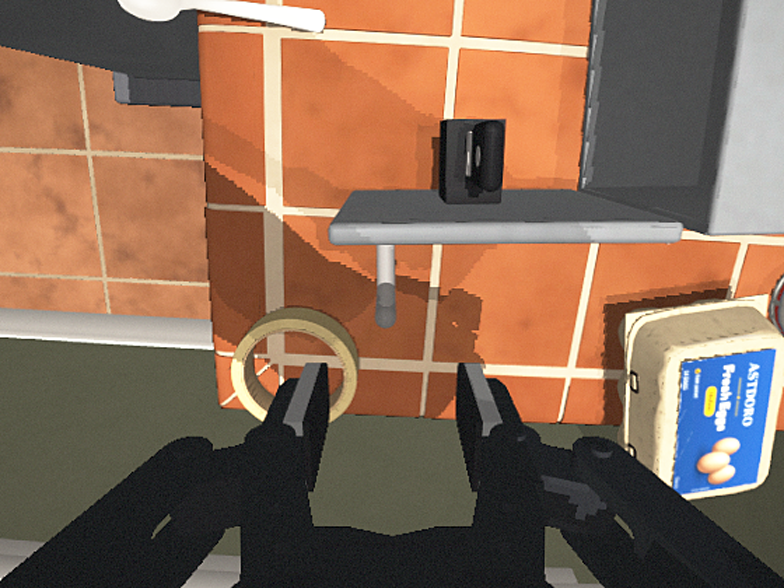

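Call:
{"name": "carry_out", "arguments": {"targets": "0.4 0.25 0 0 0 0 0;0.6 0.35 0 0 0 0 0;0.6 0.35 0 0 0 0 0;0.2 0.15 0.2 0 0 0 0;0 0 0.6 0 0 0 0;0 0 0.6 0 0 0 0;0 0 0.6 0 0 0 0;0 0 0.4 0 0 0 0"}}

```text
time: 6.2
ee_pos: [0.5339, -0.2305, 0.2678]
tcp_rot: [-179.9, -0.1, 93.4]
wrist_force: [-0.5, 0.7, 0.3]
opening: 0.0427
grasp_force: 0.0
```

Call:
{"name": "carry_out", "arguments": {"targets": "0 0 0.06 0 0 0 0;0 0 0 0 0 0 0;0 0 0 0 0 0 -1;0 0 0 0 0 0 -1;0 0 0 0 0 0 -1;0 0 0 0 0 0 -1;0 0 0 0 0 0 -1;0 0 0 0 0 0 -1", "newtons": 80}}

```text
time: 6.87
ee_pos: [0.5346, -0.231, 0.2698]
tcp_rot: [179.9, 0.1, 93.3]
wrist_force: [-1.3, 0.2, 6.4]
opening: 0.0089
grasp_force: 77.9
```

Run:
```python
from h import *
state();togo([.535,-.231,.120],93.2)
```

```text
t 6.87 grasp pt [ 0.535  -0.2311  0.1148] [1.7988e+02 7.0000e-02 9.3320e+01] q [-23.4   8.8  -0.7  80.4  -0.   63.3] F [-1.3  0.2  6.4] T [-0.03  0.24 -0.04] op 0.0089 gf 77.9
shift [-0.    0.01 -0.13] turn [0.02 0.01 0.02]
```

Call:
{"name": "carry_out", "arguments": {"targets": "0 0 -0.1 0 0 0 -1;0 0 -0.2 0 0 0 -1;0 0 -0.3 0 0 0 -1;0 0 -0.4 0 0 0 -1;0 0 -0.5 0 0 0 -1;0 0 -0.5 0 0 0 -1;0 0 -0.4 0 0 0 -1;0 0 -0.1 0 0 0 -1"}}

```text
time: 7.53
ee_pos: [0.5345, -0.2308, 0.3724]
tcp_rot: [179.8, 0.1, 93.3]
wrist_force: [0.2, -0.6, -0.6]
opening: 0.0092
grasp_force: 77.9
```

Run:
```python
from h import *
state()
T=get_calibration("top");print("wall unit edge if z=.5",plane(np.array([[298,235],[0,242]])/1.4,T,.5))
```

```text
t 7.53 grasp pt [ 0.5352 -0.2311  0.2174] [1.7976e+02 1.2000e-01 9.3320e+01] q [-23.4   8.7  10.6  91.6  -0.   63.3] F [ 0.2 -0.6 -0.6] T [-0.02 -0.04  0.07] op 0.0092 gf 77.9
wall unit edge if z=.5 [[ 0.55229663 -0.01051112  0.5       ]
 [ 0.54143425  0.34870481  0.5       ]]
```

Run:
```python
from h import *
T=get_calibration("top");S=get_calibration("scene")
f=lambda X:np.r_[(proj(X,T)[0]-np.array([298,240])/1.4),(proj(X,S)[0]-np.array([302,165])/1.4)]
r=least_squares(f,[.6,0,.5]);print(r.x,r.fun)
```

```text
[ 0.55413115 -0.004516    0.46489375] [-0.1339203  -0.25884859  0.27098277  0.06072911]
```

Call:
{"name": "carry_out", "arguments": {"targets": "0.3 -0.3 0 0 0 0 -1;0.6 -0.4 0 0 0 0 -1;0.8 -0.35 0 0 0 0 -1;0.8 -0.18 0 0 0 0 -1;0.8 0 0 0 0 0 -1;0.8 0 0 0 0 0 -1;0.8 0 0 0 0 0 -1;0.8 0 0 0 0 0 -1"}}

```text
time: 8.2
ee_pos: [0.4715, -0.0046, 0.3684]
tcp_rot: [180.0, 0.0, 93.3]
wrist_force: [0.4, 0.1, -0.1]
opening: 0.0089
grasp_force: 78.0
```

Call:
{"name": "carry_out", "arguments": {"targets": "0.8 0 0 0 0 0 -1;0.8 0 0 0 0 0 -1;0.8 0 0 0 0 0 -1;0.5 0 0 0 0 -0.6 -1;0 0 0 0 0 -1 -1;0 0 0 0 0 -1 -1;0 0 0 0 0 -1 -1;0 0 0 0 0 -1 -1"}}

```text
time: 8.87
ee_pos: [0.4652, 0.1101, 0.3682]
tcp_rot: [-180.0, -0.0, 120.0]
wrist_force: [0.1, -0.3, 0.3]
opening: 0.0095
grasp_force: 78.0
```

Call:
{"name": "carry_out", "arguments": {"targets": "0 0 0 0 0 -1 -1;0 0 0 0 0 -1 -1;0 0 0 0 0 -1 -1;0 0 0 0 0 -1 -1;0 0 0 0 0 -1 -1;0 0 0 0 0 -1 -1;0 0 0 0 0 -1 -1;0 0 0 0 0 -1 -1"}}

```text
time: 9.53
ee_pos: [0.4653, 0.1097, 0.3682]
tcp_rot: [-180.0, -0.0, 165.8]
wrist_force: [0.1, 0.5, 0.3]
opening: 0.0093
grasp_force: 78.0
```

Call:
{"name": "carry_out", "arguments": {"targets": "0 0 0 0 0 -1 -1;0 0 0 0 0 -1 -1;0 0 0 0 0 -1 -1;0 0 0 0 0 -1 -1;0 0 0 0 0 0 -1;0 0 0 0 0 0 -1;0 0 0 0 0 0 -1;0 0 0 0 0 0 -1"}}

```text
time: 10.2
ee_pos: [0.4653, 0.1098, 0.3683]
tcp_rot: [-180.0, -0.0, -171.7]
wrist_force: [0.2, 0.2, 0.2]
opening: 0.0088
grasp_force: 78.0
```

Run:
```python
from h import *
state();togo([.466,.111,.2174],189)
c=get_calibration("wrist")
snap("wrist","pics/w3.png",(130,60,300,225),2.6)
print((proj([[.466,.111,.09]],c)-[130,60])*2.6,-c["view"][:3,:3].T@c["view"][:3,3])
```

```text
t 10.2 grasp pt [0.4653 0.1098 0.2133] [-180.    -0.  -171.7] q [13.3 -5.5 -4.4 91.1 -0.   5. ] F [0.2 0.2 0.2] T [ 0.01 -0.07 -0.  ] op 0.0088 gf 78.0
shift [-0.02  0.03 -0.1 ] turn [-0.   -0.   -0.12]
[[390.8164374  382.53317401]] [0.38729745 0.09934885 0.33825496]
```

View pics/w3.png

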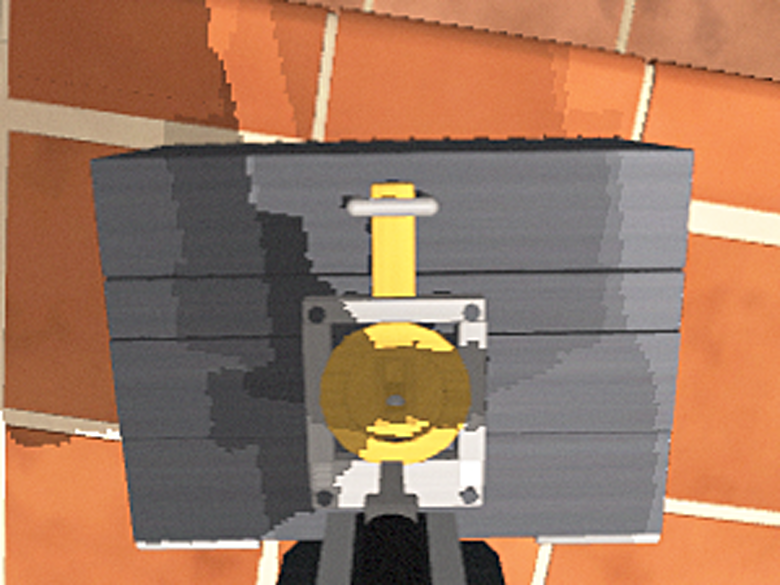

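Run:
```python
from h import *
c=get_calibration("wrist")
w=lambda a:np.array(a)/2.6+[130,60]-.3
print("ring",plane(w([395.5,391.5]),c,.095))
for a,b in [((110,275),(683,268)),((110,340),(680,330)),((93,158),(693,151)),((137,543),(660,540))]:
    e=plane(w([a,b]),c,.086);d=e[1]-e[0];print(np.degrees(np.arctan2(-d[0],d[1])),np.hypot(*d[:2]),e.mean(0))
g=[.4653,.1098]
print("tip pred",(proj([[*g,.157],[*g,.2133-.056+.045]],c)+.3-[130,60])*2.6)
```

```text
ring [[0.46674291 0.11226085 0.095     ]]
9.115614537441122 0.167005739867748 [0.43323014 0.10749489 0.086     ]
9.446007688087404 0.1698770404084122 [0.45219752 0.1098233  0.086     ]
9.053046027469316 0.16835609041194724 [0.40053971 0.10161027 0.086     ]
8.777103259657757 0.16865637321699903 [0.51994612 0.12118134 0.086     ]
tip pred [[386.81651361 470.80323523]
 [385.53860094 573.984759  ]]
```

Call:
{"name": "carry_out", "arguments": {"targets": "-0.04 0.03 0.1 0 0 -0.14 -1;0 0 0.3 0 0 0 -1;0 0 0.4 0 0 0 -1;0 0 0.3 0 0 0 -1;0 0 0.2 0 0 0 -1;0 0 0 0 0 0 -1;0 0 0 0 0 0 -1;0 0 0 0 0 0 -1"}}

```text
time: 10.92
ee_pos: [0.4668, 0.1112, 0.3168]
tcp_rot: [180.0, 0.0, -170.8]
wrist_force: [1.0, 0.3, 0.1]
opening: 0.0088
grasp_force: 78.0
```

Run:
```python
from h import *
state();togo([.4667,.1113,.161],189.1)
c=get_calibration("wrist")
snap("wrist","pics/w4.png",(200,130,160,120),5)
g=[.4667,.1113]
print((proj([[.4667,.1113,.095],[*g,.105]],c)-[200,130]+.3)*5)
```

```text
t 10.92 grasp pt [0.4669 0.1113 0.1618] [ 1.8000e+02  4.0000e-02 -1.7077e+02] q [ 13.4  -5.5 -10.1  85.4   0.    4.2] F [1.  0.3 0.1] T [ 0.08 -0.01 -0.04] op 0.0088 gf 78.0
shift [0.   0.   0.02] turn [0.   0.01 0.02]
[[394.86252474 518.78782358]
 [394.48880287 551.30356006]]
```

View pics/w4.png

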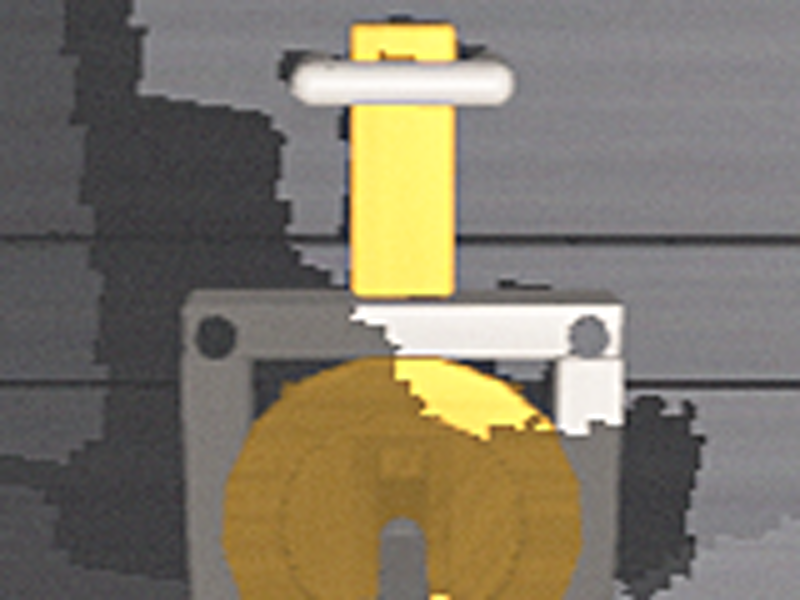

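Call:
{"name": "carry_out", "arguments": {"targets": "0 0 0.1 0 0 0 -1;0 0 0.1 0 0 0 -1;0 0 0.1 0 0 0 -1;0 0 0.1 0 0 0 -1;0 0 0.1 0 0 0 -1;0 0 0.1 0 0 0 -1;0 0 0.05 0 0 0 -1;0 0 0 0 0 0 -1"}}

```text
time: 11.63
ee_pos: [0.4666, 0.1112, 0.2896]
tcp_rot: [-180.0, -0.1, -170.8]
wrist_force: [-0.1, 0.5, -0.6]
opening: 0.0091
grasp_force: 78.0
```

Run:
```python
from h import *
state()
```

```text
t 11.63 grasp pt [0.4665 0.1111 0.1346] [-1.7999e+02 -5.0000e-02 -1.7076e+02] q [ 13.4  -5.3 -12.9  82.5  -0.    4.2] F [-0.1  0.5 -0.6] T [ 0.02 -0.   -0.04] op 0.0091 gf 78.0
```

Call:
{"name": "carry_out", "arguments": {"targets": "0 0 0.08 0 0 0.3 -1;0 0 0.08 0 0 -0.6 -1;0 0 0.08 0 0 0.6 -1;0 0 0.08 0 0 -0.6 -1;0 0 0.08 0 0 0.6 -1;0 0 0.08 0 0 -0.6 -1;0 0 0.05 0 0 0.6 -1;0 0 0 0 0 -0.3 -1"}}

```text
time: 12.3
ee_pos: [0.4671, 0.1113, 0.2699]
tcp_rot: [180.0, 0.1, -171.0]
wrist_force: [0.6, 1.4, 1.7]
opening: 0.0093
grasp_force: 78.3
```

Run:
```python
from h import *
state()
```

```text
t 12.3 grasp pt [0.4674 0.1113 0.1149] [ 1.7999e+02  1.1000e-01 -1.7096e+02] q [ 13.4  -5.2 -14.9  80.1   0.    4.4] F [0.6 1.4 1.7] T [ 0.29 -0.27 -0.05] op 0.0093 gf 78.3
```

Call:
{"name": "carry_out", "arguments": {"targets": "0 0 0.05 0 0 0.3 -1;0 0 0.05 0 0 -0.6 -1;0 0 0 0 0 0.6 -1;0 0 0 0 0 -0.6 -1;0 0 0 0 0 0.3 -1;0 0 0 0 0 0 -1;0 0 0 0 0 0 -1;0 0 0 0 0 0 -1"}}

```text
time: 12.97
ee_pos: [0.467, 0.1113, 0.2695]
tcp_rot: [180.0, 0.3, -170.8]
wrist_force: [-9.5, -2.9, 31.5]
opening: 0.0095
grasp_force: 82.8
```

Run:
```python
from h import *
state()
```

```text
t 12.97 grasp pt [0.4677 0.1115 0.1145] [ 179.98    0.3  -170.76] q [ 13.4  -5.3 -15.1  79.9   0.    4.2] F [-9.5 -2.9 31.5] T [-0.51  2.08  0.05] op 0.0095 gf 82.8
```

Call:
{"name": "carry_out", "arguments": {"targets": "0 0 -0.07 0 0 0.5 -1;0 0 0 0 0 1 -1;0 0 0 0 0 1 -1;0 0 0 0 0 1 -1;0 0 0 0 0 1 -1;0 0 0 0 0 1 -1;0 0 0 0 0 1 -1;0 0 0 0 0 1 -1"}}

```text
time: 13.63
ee_pos: [0.4671, 0.1112, 0.2697]
tcp_rot: [179.9, 0.1, 146.0]
wrist_force: [-1.7, -1.1, 10.7]
opening: 0.0088
grasp_force: 79.8
```

Run:
```python
from h import *
state()
```

```text
t 13.63 grasp pt [0.4675 0.1113 0.1147] [1.7988e+02 1.2000e-01 1.4598e+02] q [ 13.4  -5.2 -15.   80.   -0.   47.4] F [-1.7 -1.1 10.7] T [-0.24  0.42  0.04] op 0.0088 gf 79.8
```

Call:
{"name": "carry_out", "arguments": {"targets": "0 0 0 0 0 1 -1;0 0 0 0 0 1 -1;0 0 0 0 0 1 -1;0 0 0 0 0 1 -1;0 0 0 0 0 1 -1;0 0 0 0 0 1 -1;0 0 0 0 0 1 -1;0 0 0 0 0 1 -1"}}

```text
time: 14.3
ee_pos: [0.4671, 0.1112, 0.2697]
tcp_rot: [179.8, 0.0, 100.1]
wrist_force: [-1.7, -1.2, 10.7]
opening: 0.0097
grasp_force: 79.8
```

Call:
{"name": "carry_out", "arguments": {"targets": "0 0 0 0 0 0.8 -1;0 0 0 0 0 0.7 -1;0 0 0 0 0 0.5 -1;0 0 0 0 0 0 -1;0 0 0 0 0 0 -1;0 0 0 0 0 0 -1;0 0 0 0 0 0 -1;0 0 0 0 0 0 -1"}}

```text
time: 14.97
ee_pos: [0.4671, 0.1112, 0.2698]
tcp_rot: [179.8, -0.0, 89.0]
wrist_force: [-2.5, -1.0, 9.8]
opening: 0.0087
grasp_force: 79.8
```

Run:
```python
from h import *
o=state();print("turned",np.radians(189.24-o["tcp_rot"][2]))
snap("scene","pics/s5.png",(190,250,120,110),5)
```

```text
t 14.97 grasp pt [0.4675 0.1112 0.1148] [ 1.7983e+02 -2.0000e-02  8.8970e+01] q [ 13.4  -5.2 -15.   80.   -0.  104.4] F [-2.5 -1.   9.8] T [-0.34  0.43  0.09] op 0.0087 gf 79.8
turned 1.750075192505648
```

View pics/s5.png

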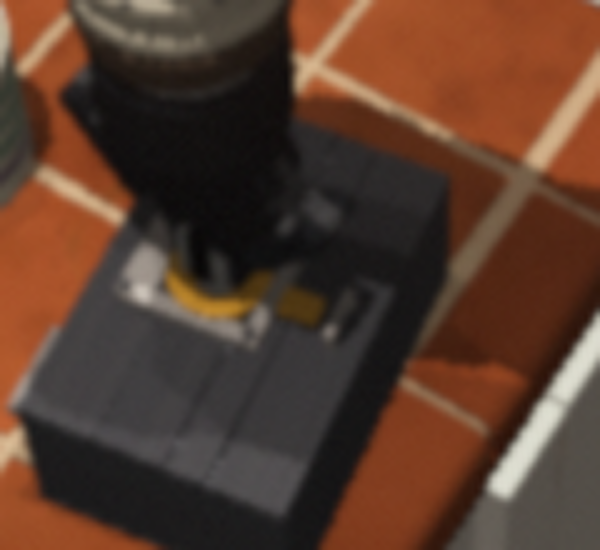

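The scene picture shows the brass bolt end (305,305) drawn back from its staple (345,310). The hand has turned 1.75 rad, which puts the plug at about 1.63 rad after the play, and the key is still seated and gripped at 80 N.

```bash
python3 -c "
from workcell import bot
print(bot.job_done())"
```

```text
the job is handed in; nothing more can be done
None
```

I handed the job in at about 15 s with the door open, the key home and still gripped, and the plug turned to an estimated 1.63 rad (1.4 needed, stop at 1.65); the hand-in returned no verdict.

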